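# Set the gap screw so the gauge blade just drags

## Robot

A 6-joint arm with a two-finger parallel gripper is mounted at the origin on a cart in front of the work surface, level with it; the furniture and walls round the work are solid. World frame = base frame: x ahead of the robot, y to its left, z up, the work surface at z = 0. Lengths are in m, angles in rad, forces in N, time in s.
With the tool pointing down it reaches from about 0.25 to 0.725 m from the base axis. Payload 4 kg.
Tool frame: the origin (TCP) lies at the very end of the fingers, on their centre line; the grasp point (between the pads) lies 19 mm behind it; z points along the fingers, y is the line along which they close (so a half turn about z gives the same grasp; the last joint's range is limited). The gripper opens to 85 mm and grips with 20 to 120 N. Pads are 22 mm wide; open, the fingers measure 114 mm over their backs; the gripper's body (76 mm by 85 mm) begins 54 mm behind the grasp point. The pads swing forward as they close: fully open they stand 13 mm farther back than shut.
Start: joints at [1.128, 0.241, 0.005, 1.335, 0, 1.571], TCP at [0.214, 0.452, 0.231] pointing down, gripper open.
Joint ranges: [-2.72, 2.72], [-1.05, 1.87], [-1.09, 1.28], [-1.99, 2.15], [-1.42, 1.44], [-3.14, 3.14]. Speed limits (rad/s): [2.79, 2.79, 3.14, 3.14, 3.14, 3.14].

## Interface

Orientations are given as a unit quaternion [x, y, z, w].
In Python, from workcell import bot, vision, workorder gives the robot as it stands.
- The arm moves only by the shell command python3 -m creep 'ROWS' [OPENING]. ROWS is JSON, a list of rows, each a list of 2 entries, a list of its own where there are three numbers: the shift along the tool's x, y, z in mm, then the turn, a rotation vector about the tool's x, y, z in rad. In form: [[[dx, dy, dz], [wx, wy, wz]], ...]. A call has 1 to 12 rows; each row shifts and turns the commanded pose from where the row before left it, along the tool's axes as they then stand; what a row does not reach is not made up. A row lasts 1/8 s, in which the tool goes at most 62.5 mm and 10.7 degrees, less where a joint would pass 70% of its speed; a pose out of reach is approached as far as the arm can. A call is refused whole if a number of a shift passes 62.5 or a number of a turn 0.188, either way. A call with a gripper value outside its range is refused whole. OPENING is the finger opening in mm, from 0 to 85.4, set as the call begins (- or left out, the last holds). The fingers move at their own pace and stop on an object; the grip force is fixed at half the most. Time passes only in rows, so rows that do not move let the fingers close. It gives the time, the measured TCP pose, the force, the opening and the grip force at its end, in the units of the state.
- bot.get_obs(): the state, without advancing time (a new reading comes with each control period).
- vision.camera(name): name is "scene" or "top" or "wrist"; returns a dict with "image" (400x640x3 uint8, blue, green, red), "z_map" (400x640 float32, m along the optical axis (not along the pixel's ray), 0 where there is no reading), "K" (3x3 intrinsics, pixels), "rvec" (rotation vector, rad) and "tvec" (3), from world to camera coordinates, as OpenCV has them; the wrist camera has in their place "tool_from_camera" (4x4, takes a point from camera to tool coordinates, whose origin is the TCP and whose axes are the flange's). Camera axes: x right, y down, z forward; pixel columns grow to the right and rows downward; lengths in m; the calibration is good to about 2 mm. A picture is of the moment at which its call begins: read the wrist's pose just before it.
- workorder.job_done(): hands the job in; it is judged then, once.
Trained networks look in a picture, given as the dict that the camera call returned (one of the last four; its "shot" number tells which), for a name from the list of things; names that differ only in an ending like _2 or _b are one class to them, and where a whole thing is asked for, a point or a joint stands for the part that bears it (a point fixed in the world has none). Each returns a list of dicts, best first, with "score" (0 to 1); they miss things now and then, are a little off and sometimes report something else, mostly with a low value. They report only what shows in the picture. A call takes as long as a camera call.
- vision.spot_in(picture, query): "position" ([column, row] in pixels, amid what is visible of it).
- vision.place_of(picture, query): "position" ([column, row] in pixels: a listed point, or the origin of a listed thing).
The state is a dict: "clock": time; "joint_pos": joint angles; "joint_vel": joint speeds; "tau": joint torques, N m; "eef_pos": TCP position; "tool_rot": TCP orientation; "ft_force": force on the tool from outside, world axes, zero at the start; "ft_torque": the same for the moment, N m; "grip_width": finger opening in m; "grasp_force": force on a finger pad.
Only numpy, scipy, OpenCV 4.12 (cv2) and the standard library are available. Lean on these libraries where they do the work, as an engineer would, in place of code of your own. Each camera call takes 0.05 s, during which the arm holds its last target. There are 200 camera calls.

## Task

Two blue gap-setting stands are on the bench, and one of them has the orange-handled gauge blade lying in its gap. On that stand, turn the black T-bar of the adjusting screw clockwise until the brass foot comes down and rests lightly on the blade so that the blade just drags, without clamping it hard, then let go. Leave the blade lying where it is and do not turn the screw of the other stand.

Things in the scene. Friction and masses are not known exactly. Their poses are not given: they have to be found in the camera images.
- set_screw (a joint): Adjusting screw of the stand with the blade, vertical axis. Radians, growing clockwise from above, 0 to 3.4; starts at 0.6 to 1.2; stays where left (friction 0.06 N m). 1 rad lowers the sprung foot 6 mm. At 1.6 the foot touches the blade with 1 N, then 3.9 N more per rad. The blade drags just right at 1.95: the bar is then square across the arm, its ends over the two red ticks.
- set_grip (a point): Centre of the black T-bar on that screw, on its axis, 125 mm above the bench. Bar 60 mm long (x axis), 12 mm thick (y; grip across this), 32 mm high (z up; 16 mm either side of this point). Below it a collar 8 mm high and 22 mm wide on an aluminium disc of 78 mm diameter, top 22 mm below this point; the blue stand lies below the disc. Free above.
- set_foot: Brass foot under the arm of that stand, disc of 18 mm diameter, 7 mm high, moves only up and down; origin at the centre of its lower face; x axis along the arm towards the column (away from the open front), y axis across the arm, in line with the two red ticks on the disc.
- blade: Loose steel gauge blade 76 x 18 x 3 mm, about 50 g, with an orange grip 24 x 22 x 8 mm at its front end, lying flat on the anvil in the gap of the stand to be set, the grip sticking out to the front; origin at the centre of the steel part's underside, x axis along it away from the grip.
- spare_tip (a point): A point near one end of the T-bar of the other, otherwise identical stand with the empty gap, 28 mm from its screw axis and half-way up the bar.

How it is judged:
At the end, for the whole second after the job is handed in: The brass foot presses on the gauge blade with 0.5 to 4 N (screw at about 1.6 to 2.35 rad), the screw is at rest, and the blade lies still and flat within 12 mm of where it started (contact force between set_foot and blade between 0.5 and 4 N and distance of blade from where it was at the start of the episode below 0.012 m and angle between blade's own z axis and vertical below 0.15 rad and linear speed of blade below 0.02 m/s and velocity of joint set_screw between -0.1 and 0.1 rad/s); the robot touches nothing.
It fails at once if the screw of the other stand, with the empty gap, is turned (its bar's end moves more than 8 mm) (distance of spare_tip from where it was at the start of the episode above 0.008 m).
It also fails if it takes over 32 s, if anything falls off the work surface, if the arm or the gripper's body presses on something with over 40 N, if the wrist force passes 120 N, or if a joint passes its speed limit or range.

## Working session

There is one attempt and no reset: what is moved stays moved. The work goes in short steps, Python scripts to look and compute and a shell command to move; the robot and the scene stay as the last step left them, time stands still between calls to the robot, and variables do not carry over. Pictures are saved under pics/ and viewed, at most 10 in all, crops included, and the job is handed in when it is done.

```bash
mkdir -p pics; cat > h.py <<'E'
import numpy as np, cv2
from scipy.spatial.transform import Rotation as R
from workcell import bot, vision, workorder
def ray(p,px,obs=None):
    K=p["K"]; d=np.linalg.inv(K)@[px[0],px[1],1]
    if "rvec" in p:
        Rm=cv2.Rodrigues(np.array(p["rvec"],float))[0]; t=np.array(p["tvec"],float).ravel()
        return -Rm.T@t, Rm.T@d
    T=np.eye(4); T[:3,:3]=R.from_quat(obs["tool_rot"]).as_matrix(); T[:3,3]=obs["eef_pos"]
    T=T@np.array(p["tool_from_camera"]); return T[:3,3],T[:3,:3]@d
def at_z(p,px,z,obs=None):
    o,d=ray(p,px,obs); return o+d*(z-o[2])/d[2]
def by_depth(p,px,obs=None):
    o,d=ray(p,px,obs); return o+d*p["z_map"][int(round(px[1])),int(round(px[0]))]
E
python3 - <<'E'
from h import *
np.set_printoptions(precision=4,suppress=True)
o=bot.get_obs(); print(o["clock"],o["eef_pos"],o["tool_rot"])
for n in ("scene","top"):
    p=vision.camera(n); cv2.imwrite(f"pics/{n}1.png",p["image"])
    for q,z in (("set_grip",.125),("set_foot",None),("blade",None),("spare_tip",.125)):
        for r in vision.place_of(p,q)[:3]:
            print(n,q,round(r["score"],2),np.round(r["position"],1),by_depth(p,r["position"]), at_z(p,r["position"],z) if z else "")
E
```

```text
0.0 [0.214  0.4512 0.2304] [ 0.2196  0.9756 -0.001  -0.0002]
scene set_grip 0.8 [400.8 234.6] [ 0.4563 -0.2248  0.1434] [ 0.4708 -0.2195  0.125 ]
scene set_foot 0.44 [396.4 269.1] [ 0.4616 -0.2247  0.0318] 
scene blade 0.91 [392.6 278.6] [ 0.4434 -0.2267  0.0234] 
scene spare_tip 0.68 [258.5 164. ] [0.474  0.1132 0.1359] [0.4827 0.1217 0.125 ]
top set_grip 0.56 [408.4 204.1] [ 0.4631 -0.2296  0.1409] [ 0.4649 -0.2329  0.125 ]
top blade 0.57 [392.2 221.9] [ 0.4356 -0.2167  0.0184] 
top spare_tip 0.49 [238.4 198.4] [0.4737 0.1153 0.1406] [0.4757 0.1186 0.125 ]
```

```bash
python3 - <<'E'
import cv2,numpy as np
a=cv2.imread("pics/top1.png")[120:300,180:460]; cv2.imwrite("pics/topc.png",cv2.resize(a,None,fx=2.8,fy=2.8,interpolation=cv2.INTER_CUBIC))
E
```

```text
(no output)
```

View pics/topc.png

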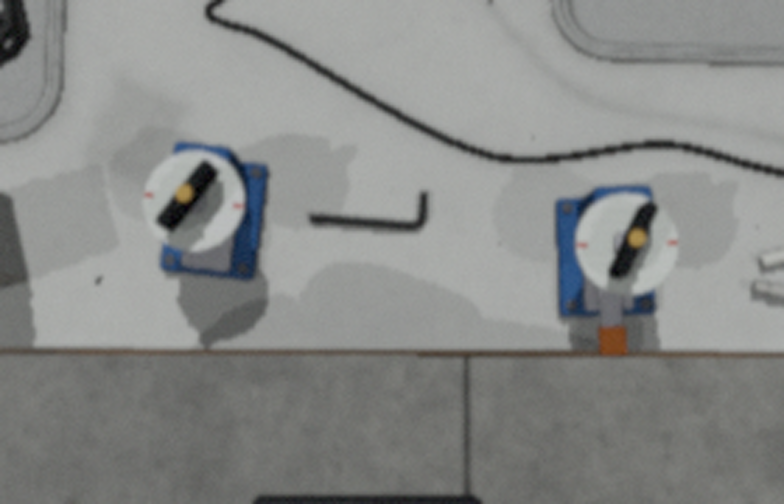

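View pics/scene1.png

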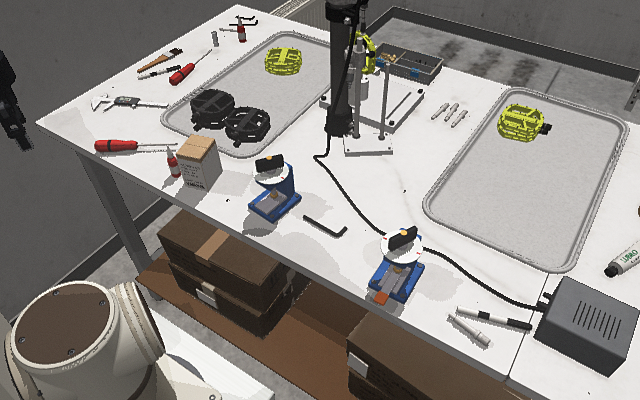

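Viewed: the blade stand is the right-hand one. Its bar is centred at top-image px (406,206), about world (0.465,-0.232), and lies about 26° clockwise from +x. The ticks lie almost along world y, so it needs about 1.08 rad clockwise. The tool's y axis is already square to the bar.

```bash
python3 -m creep '[[[-43,-42,0],[0,0,0]],[[-43,-42,0],[0,0,0]],[[-43,-42,0],[0,0,0]],[[-43,-42,0],[0,0,0]],[[-43,-42,0],[0,0,0]],[[-43,-42,0],[0,0,0]],[[-43,-42,0],[0,0,0]],[[-43,-42,0],[0,0,0]],[[-43,-42,0],[0,0,0]],[[-43,-42,0],[0,0,0]],[[-43,-42,0],[0,0,0]],[[-43,-42,0],[0,0,0]]]' 50; python3 -m creep '[[[0,0,0],[0,0,0]],[[0,0,0],[0,0,0]]]'
python3 - <<'E'
from h import *
np.set_printoptions(precision=4,suppress=True)
o=bot.get_obs(); print(o["clock"],o["eef_pos"],R.from_quat(o["tool_rot"]).as_matrix(),o["joint_pos"])
p=vision.camera("wrist"); cv2.imwrite("pics/w1.png",p["image"]); np.savez("w1.npz",z=p["z_map"],K=p["K"],T=p["tool_from_camera"],e=o["eef_pos"],q=o["tool_rot"])
for q in ("set_grip","set_foot"):
    for r in vision.place_of(p,q)[:3]: print(q,r["score"],r["position"],by_depth(p,r["position"],o),at_z(p,r["position"],.125,o))
E
```

```text
clock: 2.0
eef_pos: [0.465, -0.2268, 0.2315]
tool_rot: [0.22, 0.976, 0.0, 0.0]
ft_force: [0.4, 1.1, 0.4]
grip_width: 0.0499
grasp_force: 0.0
clock: 2.25
eef_pos: [0.464, -0.2244, 0.2309]
tool_rot: [0.22, 0.976, 0.0, -0.001]
ft_force: [-0.9, 0.1, -0.3]
grip_width: 0.0497
grasp_force: 0.0
2.25 [ 0.464  -0.2244  0.2309] [[-0.9033  0.429  -0.0012]
 [ 0.429   0.9033  0.001 ]
 [ 0.0015  0.0004 -1.    ]] [-0.4507  0.2726  0.0464  1.3461  0.0004 -0.0073]
set_grip 0.84 [315.4, 196.4] [ 0.4581 -0.2254  0.1414] [ 0.4623 -0.2276  0.125 ]
```

View pics/w1.png

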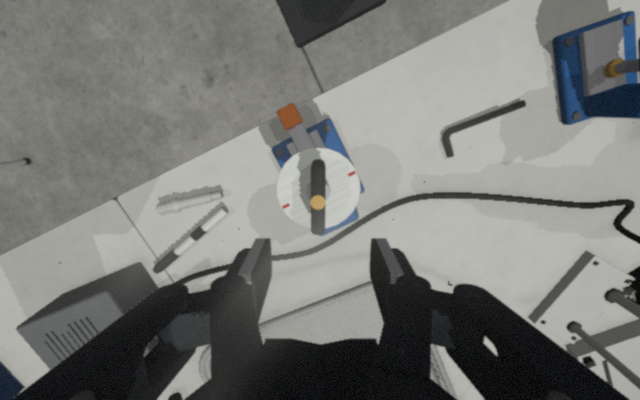

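The wrist picture shows the bar at about (317,197), nearly vertical in the image and so square to the closing line. The red ticks are at (286,206) and (351,174). I'll work out the axis and angles from these.

```bash
python3 - <<'E'
from h import *
np.set_printoptions(precision=4,suppress=True)
d=np.load("w1.npz"); p={"K":d["K"],"z_map":d["z"],"tool_from_camera":d["T"]}; o={"eef_pos":d["e"],"tool_rot":d["q"]}
im=cv2.imread("pics/w1.png").astype(int)
def sel(m): 
    v,u=np.nonzero(m[130:250,260:380]); return u+260,v+130
b,g,r=im[...,0],im[...,1],im[...,2]
u,v=sel((r-g>50)&(r-b>50)&(abs(b-g)<25))
P=np.array([at_z(p,(a,c),.103,o) for a,c in zip(u,v)])[:,:2]
L=P[u<305];Q=P[u>335];print(len(L),len(Q),L.mean(0),Q.mean(0)); t=L.mean(0)-Q.mean(0)
print("axis",(L.mean(0)+Q.mean(0))/2,"dist",np.linalg.norm(t),"tick ang",np.degrees(np.arctan2(t[1],t[0])))
u,v=np.meshgrid(range(290,345),range(150,240)); W=np.array([by_depth(p,(a,c),o) for a,c in zip(u.ravel(),v.ravel())])
W=W[(W[:,2]>.132)&(W[:,2]<.16)]
(c,s,a)=cv2.minAreaRect((W[:,:2]*1000).astype(np.float32)); print("bar",len(W),c,s,a,np.median(W[:,2]))
e,V=np.linalg.eigh(np.cov(W[:,:2].T)); print("bar ang",np.degrees(np.arctan2(V[1,1],V[0,1])))
E
```

```text
14 14 [ 0.4641 -0.2598] [ 0.4623 -0.1918]
axis [ 0.4632 -0.2258] dist 0.06800692473656478 tick ang -88.49214723949551
bar 1007 (462.7374572753906, -225.32418823242188) (11.35053539276123, 59.13954162597656) 64.17900848388672 0.1399229556088183
bar ang 153.97291302294144
```

```bash
python3 -m creep '[[[0,-1.5,20],[0,0,0]],[[0,0,25],[0,0,0]],[[0,0,25],[0,0,0]],[[0,0,20],[0,0,0]],[[0,0,15],[0,0,0]],[[0,0,10],[0,0,0]],[[0,0,0],[0,0,0]],[[0,0,0],[0,0,0]],[[0,0,0],[0,0,0]]]'; python3 -m creep '[[[0,0,0],[0,0,0]],[[0,0,0],[0,0,0]],[[0,0,0],[0,0,0]],[[0,0,0],[0,0,0]],[[0,0,0],[0,0,0]],[[0,0,0],[0,0,0]]]' 0
```

```text
clock: 3.52
eef_pos: [0.4644, -0.2264, 0.117]
tool_rot: [0.22, 0.976, -0.0, 0.001]
ft_force: [-0.2, -0.0, 0.4]
grip_width: 0.0498
grasp_force: 0.0
clock: 4.28
eef_pos: [0.4638, -0.2268, 0.1167]
tool_rot: [0.22, 0.976, -0.001, 0.0]
ft_force: [-3.4, -4.5, 5.1]
grip_width: 0.0107
grasp_force: 59.3
```

```bash
python3 -m creep '[[[0,0,0],[0,0,0.1]],[[0,0,0],[0,0,0.1]],[[0,0,0],[0,0,0.1]],[[0,0,0],[0,0,0.1]],[[0,0,0],[0,0,0.1]],[[0,0,0],[0,0,0.1]],[[0,0,0],[0,0,0.1]],[[0,0,0],[0,0,0.1]],[[0,0,0],[0,0,0.1]],[[0,0,0],[0,0,0.1]],[[0,0,0],[0,0,0.09]],[[0,0,0],[0,0,0]]]'; python3 -m creep '[[[0,0,0],[0,0,0]],[[0,0,0],[0,0,0]],[[0,0,0],[0,0,0]]]'
python3 -c "
from h import *
o=bot.get_obs();M=R.from_quat(o['tool_rot']).as_matrix();print('bar ang',np.degrees(np.arctan2(M[1,0],M[0,0])),o['ft_torque'])"
```

```text
clock: 5.78
eef_pos: [0.4639, -0.2267, 0.1167]
tool_rot: [0.693, 0.721, -0.0, 0.001]
ft_force: [-3.1, -3.5, 5.1]
grip_width: 0.0107
grasp_force: 59.3
clock: 6.15
eef_pos: [0.4639, -0.2267, 0.1167]
tool_rot: [0.693, 0.721, -0.0, 0.001]
ft_force: [-3.3, -4.4, 5.0]
grip_width: 0.011
grasp_force: 59.3
bar ang 92.22640172623454 [-0.87209703  0.63779668 -0.01460209]
```

```bash
python3 -m creep '[[[0,0,0],[0,0,0]],[[0,0,0],[0,0,0]],[[0,0,0],[0,0,0]],[[0,0,0],[0,0,0]],[[0,0,0],[0,0,0]],[[0,0,-10],[0,0,0]],[[0,0,-20],[0,0,0]],[[0,0,-30],[0,0,0]],[[0,0,-30],[0,0,0]],[[0,0,-20],[0,0,0]],[[0,0,0],[0,0,0]],[[0,0,0],[0,0,0]]]' 50
python3 - <<'E'
from h import *
o=bot.get_obs(); p=vision.camera("wrist"); im=p["image"][90:310,180:460]
cv2.imwrite("pics/w2.png",cv2.resize(im,None,fx=2.7,fy=2.7))
u,v=np.meshgrid(range(270,365),range(150,240)); W=np.array([by_depth(p,(a,c),o) for a,c in zip(u.ravel(),v.ravel())])
W=W[(W[:,2]>.132)&(W[:,2]<.16)]
e,V=np.linalg.eigh(np.cov(W[:,:2].T)); print("bar ang",np.degrees(np.arctan2(V[1,1],V[0,1])),len(W),W.mean(0))
E
```

```text
clock: 7.65
eef_pos: [0.4635, -0.2259, 0.2258]
tool_rot: [0.694, 0.72, -0.0, -0.0]
ft_force: [0.7, 0.3, -0.6]
grip_width: 0.0498
grasp_force: 0.0
bar ang 92.18224937672484 1058 [ 0.4633186  -0.22392987  0.13968755]
```

View pics/w2.png

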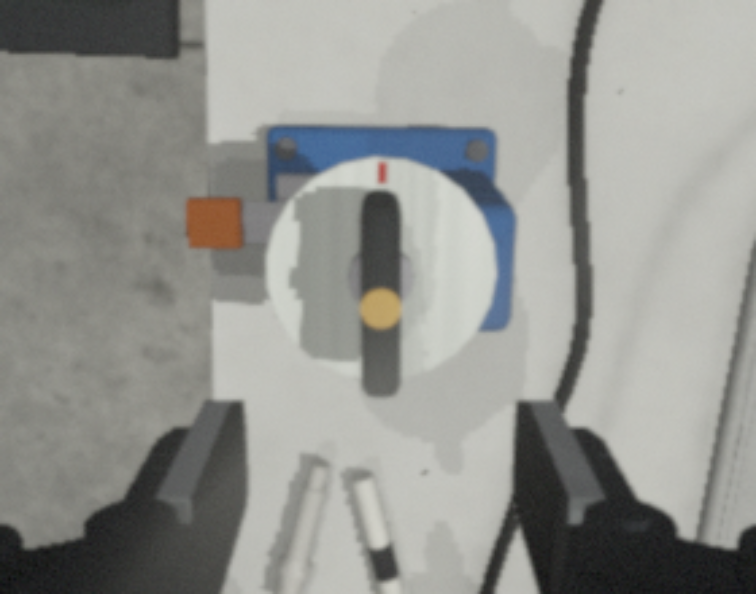

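The crop shows the bar upright at column 380, in line with the visible red tick at (382,172). The blade's orange grip is still in place at (215,222), and the gripper is clear of everything.

```bash
python3 -c "
from workcell import workorder
print(workorder.job_done())"
```

```text
the job is handed in; nothing more can be done
None
```

I turned the screw on the blade stand about 1.09 rad clockwise to the red ticks (bar within about 1° of them), let go and backed clear; the blade looked undisturbed, I never touched the other stand, and I handed the job in at about 8 s, but no verdict came back and I did not measure the foot force.

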